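# Vent the filter holder and back off its locking ring

### The arm

A 6-joint arm with a two-finger parallel gripper is mounted at the origin on the work surface. World frame = base frame: x ahead of the robot, y to its left, z up, the work surface at z = 0. Lengths are in m, angles in rad, forces in N, time in s.
With the tool pointing down it reaches from about 0.35 to 0.975 m from the base axis. Payload 4.9 kg.
Tool frame: the origin (TCP) lies at the very end of the fingers, on their centre line; the grasp point (between the pads) lies 19 mm behind it; z points along the fingers, y is the line along which they close (so a half turn about z gives the same grasp; the last joint's range is limited). The gripper opens to 85 mm and grips with 20 to 120 N. Pads are 22 mm wide; open, the fingers measure 114 mm over their backs; the gripper's body (76 mm by 85 mm) begins 54 mm behind the grasp point. The pads swing forward as they close: fully open they stand 13 mm farther back than shut.
Start: joints at [1.058, 0.053, 1.613, -0, 1.476, -0.119], TCP at [0.24, 0.577, 0.231] pointing down, gripper open.
Joint ranges: [-3.01, 3.01], [-1.01, 2.22], [0.06, 2.58], [-1.02, 4.17], [0.09, 2.62], [-3.14, 3.14]. Speed limits (rad/s): [2.57, 2.57, 3.14, 3.14, 3.14, 3.14].

### API

Orientations are given as a unit quaternion [w, x, y, z].
In Python, from plant import manip gives the robot as it stands.
- The arm moves only by the tool play_rows, never from a script. Its argument "series" is a list that holds one entry, the list of rows, each a list of 7 numbers: the shift along the world's x, y, z in m, then the turn, a rotation vector about the world's x, y, z in degrees, then the opening, from 0 (shut) to 1 (fully open). In form: [[[dx, dy, dz, rx, ry, rz, grip], ...]]. A call has 1 to 10 rows; each row shifts and turns the commanded pose from where the row before left it; what a row does not reach is not made up. A row lasts 1/10 s, in which the tool goes at most 50 mm and 8.59 degrees, less where a joint would pass 70% of its speed; a pose out of reach is approached as far as the arm can. A call with a gripper value outside its range is refused whole. The fingers move at their own pace and stop on an object; the grip force is fixed at half the most. Time passes only in rows, so rows that do not move let the fingers close. It gives the time, the measured TCP pose, the force, the opening and the grip force at its end, in the units of the state.
- manip.state(): the state, without advancing time (a new reading comes with each control period).
- manip.grab_frame(name): name is "scene" or "top"; returns a dict with "frame" (480x640x3 uint8, blue, green, red), "mtx" (3x3 intrinsics, pixels), "k1" (the pictures are not rectified: a ray, as slopes to the right and down, at radius r is drawn at 1 + k1 r^2 times it, then the intrinsics apply), "R" (3x3) and "t" (3): a world point X has camera coordinates R X + t. Camera axes: x right, y down, z forward; pixel columns grow to the right and rows downward; lengths in m; the calibration is good to about 2 mm. A picture is of the moment at which its call begins. There is no depth.
- manip.job_done(): hands the job in; it is judged then, once.
The state is a dict: "time": time; "joint_pos": joint angles; "joint_vel": joint speeds; "joint_efforts": joint torques, N m; "tool_pos": TCP position; "tool_rot": TCP orientation; "contact_force": force on the tool from outside, world axes, zero at the start; "ft_torque": the same for the moment, N m; "gripper_width": opening from 0.0 (shut) to 1.0 (fully open); "grasp_force": force on a finger pad.
Only numpy, scipy, OpenCV 4.12 (cv2) and the standard library are available. Lean on these libraries where they do the work, as an engineer would, in place of code of your own. Each camera call takes 0.05 s, during which the arm holds its last target. There are 200 camera calls.

### The job

Ready the pressure filter holder for a new membrane, using only a fingertip: press the relief button in the middle of its cover all the way down and hold it there for two seconds to let the pressure off, then let it come up. Only after that, roll a fingertip round the ribbed rim of the black locking ring to loosen it, anticlockwise seen from above, by two full turns and no more, so that the white line on the ring finishes in line with the black line on the cover again. Nothing is to be gripped or picked up, and everything else on the bench stays where it stands.

Things in the scene. Friction and masses are not known exactly. Their poses are not given: they have to be found in the camera images.
- holder: Pressure filter holder, fixed to the bench: 110 mm base plate, three legs, body 94 mm across, round metal cover 77 mm across inside the black locking ring. Origin on its vertical axis at bench level, z up; +x points from the axis to the black line on the cover. Cover top at z = 121 mm. A brass inlet plug, 14 mm across, stands on the cover 24 mm to -x, its top at 136 mm.
- ring_axis (a point): Point on the holder's vertical axis, level with the top of the locking ring when tight (113 mm above the bench); it does not move. The ring is 108 mm across its ribs (102 mm without) and 24 mm tall (z = 89 to 113 mm when tight). Its rim is free all the way round.
- ring (a joint): Turn of the locking ring, rad: 0 = tight (as it starts), grows anticlockwise seen from above (loosening), 6.28 = one full turn. The ring climbs 3 mm a turn, needs about 0.12 N m (2.5 N at the rim) and stays where it is left. On its rim stand 36 upright square ribs 3 mm high, 3.6 mm wide, 9.4 mm apart, so a fingertip laid against it from outside and moved round drags it along.
- ring_line (a point): White radial line on the top face of the locking ring, 11 mm long and 6 mm wide, this point at its middle, 45.5 mm from the axis. When tight, and after every full turn, it stands in line with the black line on the cover.
- vent (a joint): Travel of the relief button, m: 0 = up, 0.005 = fully down. Spring-loaded, fully down takes 5 N; it springs back up when let go.
- vent_top (a point): Centre of the top of the relief button (149 mm above the bench when up): steel, 20 mm across, in a brass collar 36 mm across (its top 9 mm lower) in the middle of the cover on the ring's axis, higher than the inlet plug even when fully down. It goes straight down.
- beaker: Small glass beaker, 56 mm across, 75 mm tall; loose bystander, not part of the job. Origin: centre of its underside.
- petri: White covered dish, 93 mm across, 16 mm tall; loose bystander, not part of the job. Origin: centre of its underside.
- vial: Amber jar with white cap, 38 mm across, 62 mm tall; loose bystander, not part of the job. Origin: centre of its underside.
- forceps: Steel forceps lying flat on the bench, 150 mm long, 20 mm wide, 5 mm high; loose bystander, not part of the job. Origin: centre of its underside.
- gasket: Black rubber ring lying flat, 88 mm across, 5 mm thick; loose bystander, not part of the job. Origin: centre of its underside.
- buffer: White bottle with black cap, 48 mm across, 95 mm tall; loose bystander, not part of the job. Origin: centre of its underside.

How it is judged:
By the outcome, as a careful person would: the job done as asked, in the order asked, and still so for the second after the job is handed in, with the robot touching nothing.
It also fails if it takes over 61 s, if anything falls off the work surface, if the arm or the gripper's body presses on something with over 40 N, if the wrist force passes 120 N, or if a joint passes its speed limit or range.

## Working session

There is one attempt and no reset: what is moved stays moved. The work goes in short steps, Python scripts to look and compute and a tool call to move; the robot and the scene stay as the last step left them, time stands still between calls to the robot, and variables do not carry over. Pictures are saved under pics/ and viewed, at most 12 in all, crops included, and the job is handed in when it is done.

Besides the shell and the picture viewer there is one more tool, called as name(argument=value, ...), one argument or row to a line, values as JSON. play_rows: Moves the arm, as the interface text tells. Its arguments: {"type":"object","properties":{"series":{"type":"array"}},"required":["series"]}

```bash
mkdir -p pics
python3 - <<'E'
from plant import manip
import cv2,numpy as np
for n in("scene","top"):
    f=manip.grab_frame(n);cv2.imwrite(f"pics/{n}0.png",f["frame"]);np.savez(f"pics/{n}0.npz",**{k:np.array(v) for k,v in f.items()})
    print(n,f["mtx"],f["k1"],f["R"],f["t"], -np.array(f["R"]).T@f["t"])
print(manip.state())
E
```

```text
scene [[618.19828882   0.         325.42778237]
 [  0.         618.19828882 239.55387529]
 [  0.           0.           1.        ]] -0.13897900664059581 [[-1.78259237e-01  9.83983464e-01  4.31388595e-04]
 [ 6.64035485e-01  1.20620710e-01 -7.37907527e-01]
 [-7.26140840e-01 -1.31252376e-01 -6.74901693e-01]] [ 0.04605918 -0.29454148  1.40284048] [1.22245623 0.17433248 0.72941517]
top [[518.97552121   0.         314.33233559]
 [  0.         518.97552121 242.9955435 ]
 [  0.           0.           1.        ]] -0.022895136324739405 [[-0.01258621 -0.99973788  0.01912498]
 [-0.99727649  0.01116056 -0.07290436]
 [ 0.0726718  -0.01999048 -0.99715555]] [0.05025163 0.57999177 1.00101754] [0.50629889 0.06377625 1.03949306]
{'time': 0.1, 'joint_pos': array([ 1.05801573e+00,  5.33091734e-02,  1.61412948e+00,  2.96771129e-05,
        1.47599857e+00, -1.18972537e-01]), 'joint_vel': array([-0.00013814, -0.00028048, -0.00423807,  0.00138152, -0.00140141,
        0.00117412]), 'joint_efforts': array([ 5.59727996e-04, -3.94904995e+01, -3.71362853e+01, -1.07682326e-04,
        3.92621267e-03,  6.49305122e-06]), 'tool_pos': array([0.23952146, 0.57668597, 0.23019084]), 'tool_rot': array([-3.00547142e-04,  1.95635435e-01,  9.80676259e-01, -8.72064886e-04]), 'contact_force': array([ 0.29488183, -0.25811474, -1.12007115]), 'ft_torque': array([0.03016927, 0.01312572, 0.02209699]), 'grasp_force': 0.0, 'gripper_width': 1.0008871933664842}
```

View pics/scene0.png

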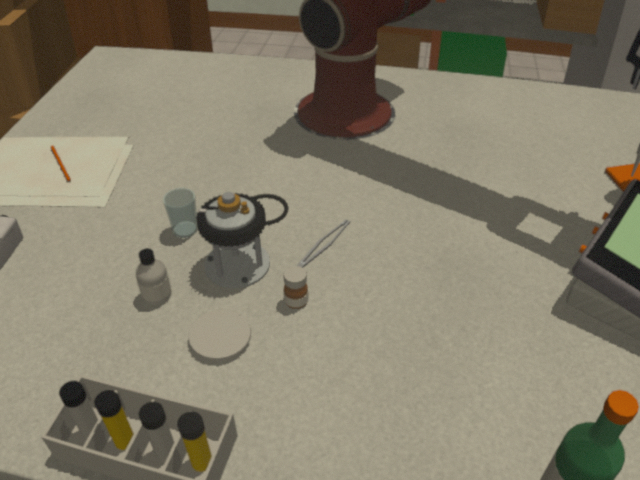

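View pics/top0.png

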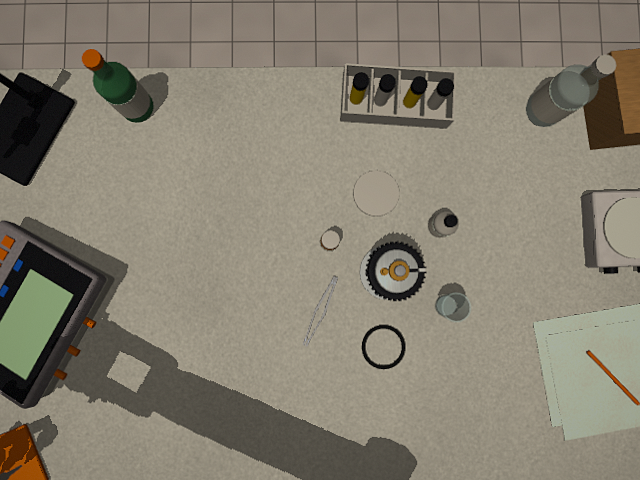

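```bash
cat > h.py <<'E'
import cv2,numpy as np
def ray(f,uv,z):
    K,R,t=f["mtx"],f["R"],f["t"]
    p=cv2.undistortPoints(np.float64(uv).reshape(-1,1,2),K,np.array([float(f["k1"]),0,0,0])).reshape(-1,2)
    d=np.c_[p,np.ones(len(p))]@R; c=-R.T@t
    return c+d*((z-c[2])/d[:,2])[:,None]
def proj(f,X):
    return cv2.projectPoints(np.float64(X).reshape(-1,1,3),cv2.Rodrigues(f["R"])[0],f["t"],f["mtx"],np.array([float(f["k1"]),0,0,0]))[0].reshape(-1,2)
E
python3 - <<'E'
from h import *
f=np.load("pics/top0.npz");s=np.load("pics/scene0.npz")
im=f["frame"];x0,y0=350,225
c=im[y0:315,x0:445]
b=(c.max(2)<45).astype(np.uint8)
n,l,st,ce=cv2.connectedComponentsWithStats(b)
i=1+st[1:,4].argmax();print(st[i],ce[i])
ct=max(cv2.findContours((l==i).astype(np.uint8),0,1)[0],key=cv2.contourArea).reshape(-1,2)+[x0,y0]
P=ray(f,ct,.113)[:,:2]
(cx,cy),r=cv2.minEnclosingCircle(P.astype(np.float32));print("ring",cx,cy,r)
A=np.c_[2*P,np.ones(len(P))];q=np.linalg.lstsq(A,(P**2).sum(1),rcond=None)[0];print(q[:2],np.sqrt(q[2]+q[0]**2+q[1]**2))
for n,uv,z in[("petri",(376,193),.016),("vial",(331,239),.062),("buffer",(450,221),.095),("beaker",(452,305),.04),("gasket",(383.5,346.5),.005),("forc a",(335,277),.005),("forc b",(306,342),.005),("button",(399.5,270.5),.149),("white",(422,270),.113),("plug",(385,271),.136)]:
    print(n,ray(f,[uv],z)[0].round(4))
print("scene btn",ray(s,[(229,197)],.149))
cv2.imwrite("pics/c1.png",np.hstack([cv2.resize(c,None,fx=6,fy=6,interpolation=2)[:, :400*2][:540,:570]]))
cs=s["frame"][180:290,180:300]
cv2.imwrite("pics/c2.png",cv2.resize(cs,None,fx=5,fy=5,interpolation=2))
E
```

```text
[  16   17   60   59 1102] [43.16061706 45.75862069]
ring 0.5220967531204224 -0.0996166542172432 0.05429732799530029
[ 0.52250382 -0.09943201] 0.04734313301752139
petri [ 0.6796 -0.0812  0.016 ]
vial [0.5848 0.0126 0.062 ]
buffer [ 0.613  -0.2057  0.095 ]
beaker [ 0.4563 -0.2202  0.04  ]
gasket [ 0.3749 -0.0912  0.005 ]
forc a [0.5133 0.0027 0.005 ]
forc b [0.3861 0.0619 0.005 ]
button [ 0.5221 -0.1     0.149 ]
white [ 0.5231 -0.1472  0.113 ]
plug [ 0.5218 -0.077   0.136 ]
scene btn [[ 0.53027693 -0.0988682   0.149     ]]
```

View pics/c1.png

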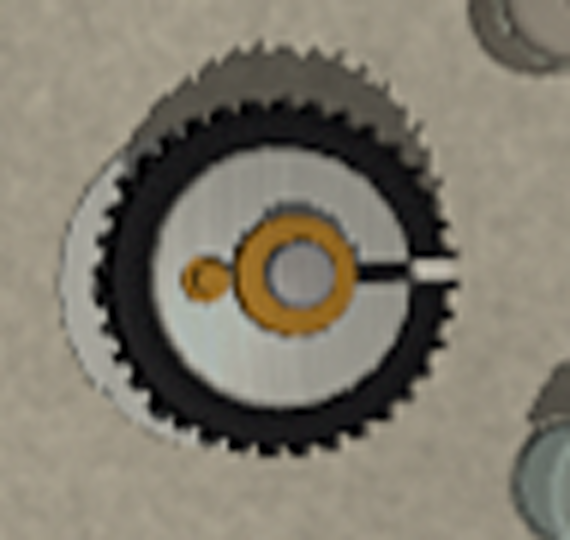

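View pics/c2.png

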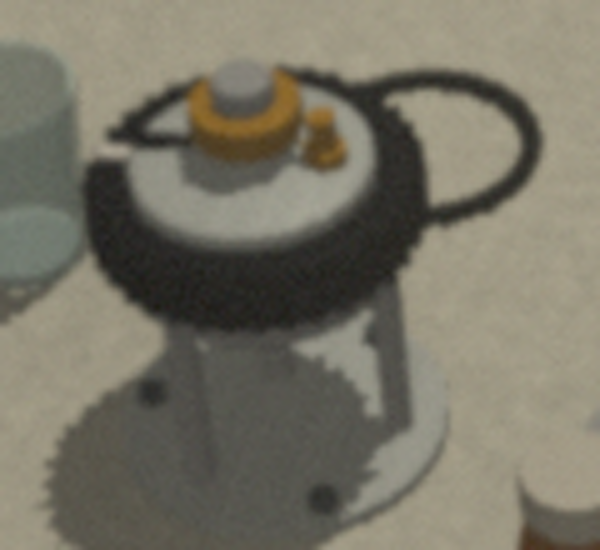

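The top view has the holder axis at about (0.522, -0.0995): pixel (399, 270) for the button and (397, 270) for the ring. The lines on cover and ring point along -y, at (413, 270) and (422, 270). The bystanders are all under 0.1 m tall. I'll move above the button with the gripper shut.

play_rows(
  series=[
    [[0.0141,-0.0338,-0.0025,0,0,-8,0],[0.0141,-0.0338,-0.0025,0,0,-8,0],[0.0141,-0.0338,-0.0025,0,0,-8,0],[0.0141,-0.0338,-0.0025,0,0,-8,0],[0.0141,-0.0338,-0.0025,0,0,-8,0],[0.0141,-0.0338,-0.0025,0,0,-8,0],[0.0141,-0.0338,-0.0025,0,0,-8,0],[0.0141,-0.0338,-0.0025,0,0,-8,0],[0.0141,-0.0338,-0.0025,0,0,-8,0],[0.0141,-0.0338,-0.0025,0,0,-8,0]],
  ],
)

```text
time: 1.1
tool_pos: [0.3808, 0.2377, 0.2058]
tool_rot: [-0.0, 0.782, 0.623, -0.0]
contact_force: [0.7, -0.4, -0.3]
gripper_width: 0.002
grasp_force: 0.0
```

play_rows(
  series=[
    [[0.0141,-0.0338,-0.0025,0,0,-8,0],[0.0141,-0.0338,-0.0025,0,0,-8,0],[0.0141,-0.0338,-0.0025,0,0,-8,0],[0.0141,-0.0338,-0.0025,0,0,-8,0],[0.0141,-0.0338,-0.0025,0,0,-8,0],[0.0141,-0.0338,-0.0025,0,0,-8,0],[0.0141,-0.0338,-0.0025,0,0,-8,0],[0.0141,-0.0338,-0.0025,0,0,-8,0],[0.0141,-0.0338,-0.0025,0,0,-8,0],[0.0141,-0.0338,-0.0025,0,0,-8,0]],
  ],
)

```text
time: 2.1
tool_pos: [0.5218, -0.1003, 0.1807]
tool_rot: [-0.0, 1.0, -0.025, -0.0]
contact_force: [0.2, 0.2, 0.0]
gripper_width: 0.006
grasp_force: 0.0
```

Run:
```python
from plant import manip
from h import *
f=manip.grab_frame("scene");np.savez("pics/s1.npz",**{k:np.array(v) for k,v in f.items()})
s=manip.state();print(s["time"],s["tool_pos"],s["tool_rot"],s["contact_force"],s["gripper_width"],s["joint_pos"])
p=proj(f,[s["tool_pos"]])[0];print("tcp px",p)
cv2.imwrite("pics/s1.png",cv2.resize(f["frame"][100:260,150:310],None,fx=3.7,fy=3.7,interpolation=2))
```

```text
2.15 [ 0.52315073 -0.10460156  0.1804439 ] [ 1.69552744e-03  9.99580002e-01 -2.89295830e-02  1.57546107e-04] [-1.57057426 -2.66510805  0.37094679] 0.0027413612103941846 [-0.3352154  -0.13105193  1.87748959 -0.00318802  1.39383299  1.2940074 ]
tcp px [224.56694239 177.09371722]
```

View pics/s1.png

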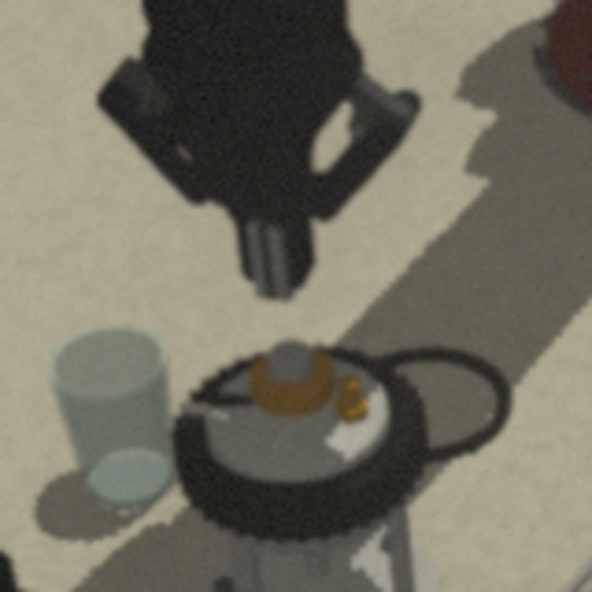

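Shut fingers are centred over the button, with the TCP projecting to crop pixel (276, 285). The finger backs taper near the tip. Next is pressing the button.

play_rows(
  series=[
    [[0,0,-0.01,0,0,0,0],[0,0,-0.01,0,0,0,0],[0,0,-0.01,0,0,0,0],[0,0,-0.002,0,0,0,0],[0,0,-0.002,0,0,0,0],[0,0,-0.002,0,0,0,0],[0,0,-0.001,0,0,0,0],[0,0,-0.001,0,0,0,0],[0,0,0,0,0,0,0],[0,0,0,0,0,0,0]],
  ],
)

```text
time: 3.15
tool_pos: [0.5222, -0.0986, 0.144]
tool_rot: [-0.0, 1.0, -0.022, 0.0]
contact_force: [-1.7, 3.3, 4.3]
gripper_width: 0.0
grasp_force: 2.7
```

play_rows(
  series=[
    [[0,0,-0.001,0,0,0,0],[0,0,-0.001,0,0,0,0],[0,0,0,0,0,0,0]],
  ],
)

```text
time: 3.45
tool_pos: [0.5223, -0.0986, 0.1439]
tool_rot: [-0.0, 1.0, -0.022, 0.0]
contact_force: [-6.7, 4.2, 13.9]
gripper_width: -0.004
grasp_force: 6.9
```

Force rises while z stays put, so the button is on its stop. I'll hold for 2.5 s and then lift.

play_rows(
  series=[
    [[0,0,0,0,0,0,0],[0,0,0,0,0,0,0],[0,0,0,0,0,0,0],[0,0,0,0,0,0,0],[0,0,0,0,0,0,0],[0,0,0,0,0,0,0],[0,0,0,0,0,0,0],[0,0,0,0,0,0,0],[0,0,0,0,0,0,0],[0,0,0,0,0,0,0]],
  ],
)

```text
time: 4.45
tool_pos: [0.5223, -0.0986, 0.1439]
tool_rot: [-0.0, 1.0, -0.022, 0.0]
contact_force: [-7.4, 4.8, 13.9]
gripper_width: 0.003
grasp_force: 6.8
```

play_rows(
  series=[
    [[0,0,0,0,0,0,0],[0,0,0,0,0,0,0],[0,0,0,0,0,0,0],[0,0,0,0,0,0,0],[0,0,0,0,0,0,0],[0,0,0,0,0,0,0],[0,0,0,0,0,0,0],[0,0,0,0,0,0,0],[0,0,0,0,0,0,0],[0,0,0,0,0,0,0]],
  ],
)

```text
time: 5.45
tool_pos: [0.5223, -0.0986, 0.1439]
tool_rot: [-0.0, 1.0, -0.022, 0.0]
contact_force: [-6.6, 5.4, 14.2]
gripper_width: -0.0
grasp_force: 6.8
```

play_rows(
  series=[
    [[0,0,0,0,0,0,0],[0,0,0,0,0,0,0],[0,0,0,0,0,0,0],[0,0,0,0,0,0,0],[0,0,0,0,0,0,0],[0,0,0.005,0,0,0,0],[0,0,0.01,0,0,0,0],[0,0,0.01,0,0,0,0],[0,0,0.014,0,0,0,0],[0,0,0,0,0,0,0]],
  ],
)

```text
time: 6.45
tool_pos: [0.5233, -0.0995, 0.1832]
tool_rot: [0.001, 1.0, -0.022, 0.002]
contact_force: [-0.7, -0.0, 0.4]
gripper_width: 0.002
grasp_force: 0.0
```

play_rows(
  series=[
    [[0.0134,0,0,0,0,-8.4,0],[0.0134,0,0,0,0,-8.4,0],[0.0134,0,0,0,0,-8.4,0],[0.0134,0,0,0,0,-8.4,0],[0.0134,0,0,0,0,-8.4,0],[0.0134,0,0,0,0,-8.4,0],[0,0,-0.03,0,0,0,0],[0,0,-0.03,0,0,0,0],[0,0,-0.025,0,0,0,0],[0,0,0,0,0,0,0]],
  ],
)

```text
time: 7.45
tool_pos: [0.5988, -0.098, 0.0902]
tool_rot: [0.001, 0.895, -0.446, -0.004]
contact_force: [-0.1, 0.2, -1.3]
gripper_width: -0.003
grasp_force: 0.0
```

Run:
```python
from plant import manip
from h import *
f=manip.grab_frame("scene")
s=manip.state();print(s["time"],s["tool_pos"],s["tool_rot"],s["contact_force"],s["joint_pos"])
print(proj(f,[s["tool_pos"]])[0])
cv2.imwrite("pics/s2.png",cv2.resize(f["frame"][140:300,150:310],None,fx=3.7,fy=3.7,interpolation=2))
```

```text
7.5 [ 0.60051374 -0.09844546  0.09292987] [ 4.71304420e-04  8.95062562e-01 -4.45933806e-01 -2.41424640e-03] [ 0.81750204 -0.01970144  0.22662575] [-2.84692756e-01  1.39317690e-01  1.76087801e+00 -7.92414961e-05
  1.24631603e+00  2.21056658e+00]
[219.48151662 255.51311741]
```

View pics/s2.png

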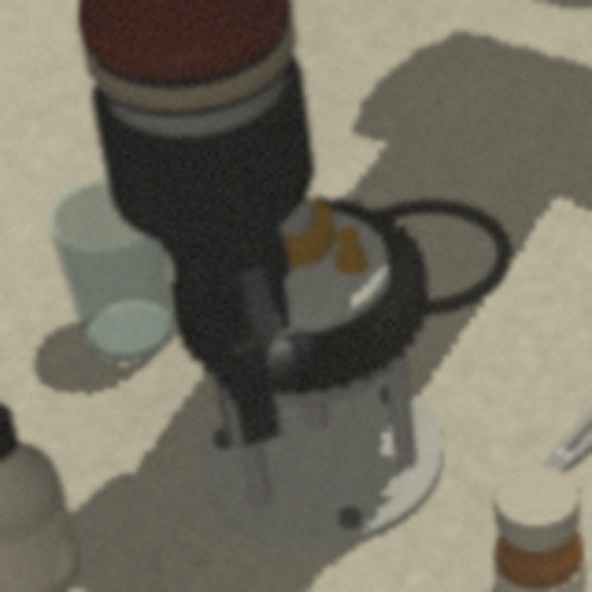

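Tip hangs at crop (258, 430), outside the ring on its +x side and clear of everything. I'll approach radially until there is contact.

play_rows(
  series=[
    [[-0.003,-0.0005,0,0,0,0,0],[-0.002,0,0,0,0,0,0],[-0.002,0,0,0,0,0,0],[-0.001,0,0,0,0,0,0],[-0.001,0,0,0,0,0,0],[-0.0005,0,0,0,0,0,0],[0,0,0,0,0,0,0]],
  ],
)

```text
time: 8.2
tool_pos: [0.5927, -0.0993, 0.0954]
tool_rot: [-0.0, 0.895, -0.446, 0.0]
contact_force: [-0.7, -0.0, 0.8]
gripper_width: 0.002
grasp_force: 0.0
```

play_rows(
  series=[
    [[-0.001,0,0,0,0,0,0],[0,0,0,0,0,0,0]],
  ],
)

```text
time: 8.4
tool_pos: [0.5916, -0.0994, 0.0952]
tool_rot: [0.0, 0.895, -0.446, -0.0]
contact_force: [0.5, 0.2, -0.5]
gripper_width: -0.001
grasp_force: 0.0
```

play_rows(
  series=[
    [[-0.001,0,0,0,0,0,0],[0,0,0,0,0,0,0]],
  ],
)

```text
time: 8.6
tool_pos: [0.5911, -0.0994, 0.0955]
tool_rot: [-0.0, 0.895, -0.446, 0.001]
contact_force: [2.2, 0.3, 0.8]
gripper_width: -0.002
grasp_force: 0.9
```

play_rows(
  series=[
    [[-0.001,0,0,0,0,0,0],[0,0,0,0,0,0,0]],
  ],
)

```text
time: 8.8
tool_pos: [0.5906, -0.0993, 0.0958]
tool_rot: [-0.001, 0.895, -0.446, 0.001]
contact_force: [4.7, 0.8, -0.3]
gripper_width: -0.0
grasp_force: 2.1
```

```bash
cat > arc.py <<'E'
import numpy as np,sys
def arc(R,a,b,n,start=None):
    t=np.radians(np.linspace(a,b,n+1));P=np.round(R*np.c_[np.cos(t),np.sin(t)],4)
    if start is not None:P[0]=start
    D=np.diff(P,axis=0).round(4);s=round((b-a)/n,2)
    for k in range(0,n,10):print([[float(x),float(y),0,0,0,s,0] for x,y in D[k:k+10]])
    return P[-1]
E
python3 -c "
from arc import *
print(arc(.068,0,180,30,(.0677,0)))"
```

```text
[[-0.0001, 0.0071, 0, 0, 0, 6.0, 0], [-0.0011, 0.007, 0, 0, 0, 6.0, 0], [-0.0018, 0.0069, 0, 0, 0, 6.0, 0], [-0.0026, 0.0067, 0, 0, 0, 6.0, 0], [-0.0032, 0.0063, 0, 0, 0, 6.0, 0], [-0.0039, 0.006, 0, 0, 0, 6.0, 0], [-0.0045, 0.0055, 0, 0, 0, 6.0, 0], [-0.005, 0.005, 0, 0, 0, 6.0, 0], [-0.0055, 0.0045, 0, 0, 0, 6.0, 0], [-0.006, 0.0039, 0, 0, 0, 6.0, 0]]
[[-0.0063, 0.0032, 0, 0, 0, 6.0, 0], [-0.0067, 0.0026, 0, 0, 0, 6.0, 0], [-0.0069, 0.0018, 0, 0, 0, 6.0, 0], [-0.007, 0.0011, 0, 0, 0, 6.0, 0], [-0.0071, 0.0004, 0, 0, 0, 6.0, 0], [-0.0071, -0.0004, 0, 0, 0, 6.0, 0], [-0.007, -0.0011, 0, 0, 0, 6.0, 0], [-0.0069, -0.0018, 0, 0, 0, 6.0, 0], [-0.0067, -0.0026, 0, 0, 0, 6.0, 0], [-0.0063, -0.0032, 0, 0, 0, 6.0, 0]]
[[-0.006, -0.0039, 0, 0, 0, 6.0, 0], [-0.0055, -0.0045, 0, 0, 0, 6.0, 0], [-0.005, -0.005, 0, 0, 0, 6.0, 0], [-0.0045, -0.0055, 0, 0, 0, 6.0, 0], [-0.0039, -0.006, 0, 0, 0, 6.0, 0], [-0.0032, -0.0063, 0, 0, 0, 6.0, 0], [-0.0026, -0.0067, 0, 0, 0, 6.0, 0], [-0.0018, -0.0069, 0, 0, 0, 6.0, 0], [-0.0011, -0.007, 0, 0, 0, 6.0, 0], [-0.0004, -0.0071, 0, 0, 0, 6.0, 0]]
[-0.068  0.   ]
```

play_rows(
  series=[
    [[-0.0001,0.0071,0,0,0,6.0,0],[-0.0011,0.007,0,0,0,6.0,0],[-0.0018,0.0069,0,0,0,6.0,0],[-0.0026,0.0067,0,0,0,6.0,0],[-0.0032,0.0063,0,0,0,6.0,0],[-0.0039,0.006,0,0,0,6.0,0],[-0.0045,0.0055,0,0,0,6.0,0],[-0.005,0.005,0,0,0,6.0,0],[-0.0055,0.0045,0,0,0,6.0,0],[-0.006,0.0039,0,0,0,6.0,0]],
  ],
)

```text
time: 9.8
tool_pos: [0.5561, -0.0408, 0.0957]
tool_rot: [0.001, 0.998, 0.064, 0.0]
contact_force: [2.0, -0.9, 0.6]
gripper_width: 0.001
grasp_force: 1.1
```

```bash
cat >> h.py <<'E'
C=np.array([.522,-.0995])
def line(f,name,zr=.113):
    """white-line angle on ring, world deg minus -90, from the top camera"""
    im=f["frame"];a=np.radians(np.arange(0,360,.5));br=[]
    rs=np.array([.0425,.044,.0455,.047,.0485])
    X=np.stack([C[0]+np.outer(np.cos(a),rs),C[1]+np.outer(np.sin(a),rs),np.full((len(a),len(rs)),zr)],-1)
    p=proj(f,X.reshape(-1,3)).astype(np.float32).reshape(len(a),len(rs),2)
    v=cv2.remap(im.min(2),p,None,cv2.INTER_LINEAR).mean(1).astype(float)
    w=np.convolve(np.r_[v[-6:],v,v[:6]],np.ones(13)/13,'valid');i=w.argmax()
    k=(i+np.arange(-14,15))%len(a);q=np.clip(v[k]-60,0,None);d=(q*np.arange(-14,15)).sum()/max(q.sum(),1e-9)*.5
    print(name,"line at",round((i/2+d+90)%360,1),"brightness",w[i].round())
def look(z):
    from plant import manip
    f=manip.grab_frame("top");s=manip.state()
    r=s["tool_pos"][:2]-C
    print("t",s["time"],"R",np.hypot(*r).round(4),"phi",np.degrees(np.arctan2(r[1],r[0])).round(1),"z",s["tool_pos"][2].round(4),"F",s["contact_force"].round(1),"q",s["joint_pos"].round(2))
    line(f,"now",z);return f
E
python3 - <<'E'
from h import *
line(np.load("pics/top0.npz"),"start")
f=look(.1135);cv2.imwrite("pics/t3.png",cv2.resize(f["frame"][215:325,340:460],None,fx=5,fy=5,interpolation=2))
E
```

```text
start line at 2.6 brightness 152.0
t 9.85 R 0.0679 phi 60.8 z 0.0954 F [2.5 0.3 0.6] q [-0.21  0.02  1.89 -0.    1.24  1.24]
now line at 90.5 brightness 44.0
```

View pics/t3.png

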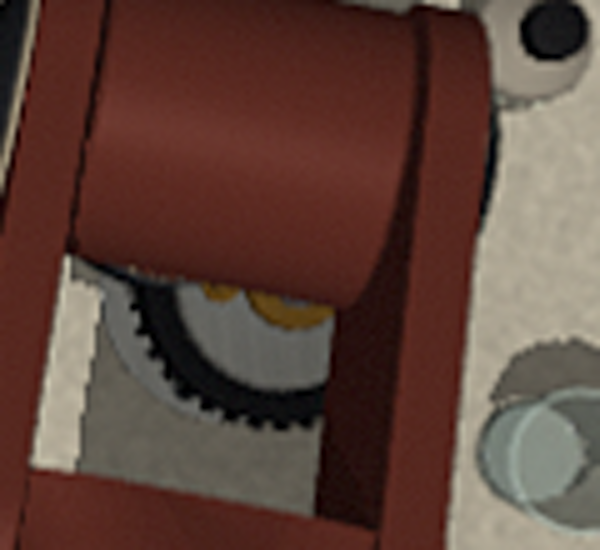

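The arm hides the line from the top camera here: only the lower-left ring arc shows, around crop (250, 400). I'll check with the scene camera instead.

Run:
```python
from h import *
from plant import manip
f=manip.grab_frame("scene");line(np.load("pics/scene0.npz"),"s0");line(f,"scene",.1135)
cv2.imwrite("pics/s4.png",cv2.resize(f["frame"][140:300,150:310],None,fx=3.7,fy=3.7,interpolation=2))
```

```text
s0 line at 294.5 brightness 122.0
scene line at 53.5 brightness 84.0
```

View pics/s4.png

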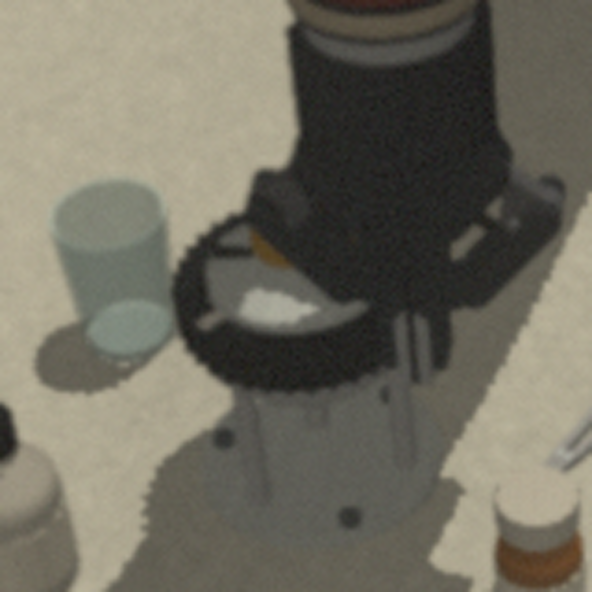

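The white line at crop (212, 320) has moved about 53°, so the ring follows the finger. Continuing round.

play_rows(
  series=[
    [[-0.0063,0.0032,0,0,0,6.0,0],[-0.0067,0.0026,0,0,0,6.0,0],[-0.0069,0.0018,0,0,0,6.0,0],[-0.007,0.0011,0,0,0,6.0,0],[-0.0071,0.0004,0,0,0,6.0,0],[-0.0071,-0.0004,0,0,0,6.0,0],[-0.007,-0.0011,0,0,0,6.0,0],[-0.0069,-0.0018,0,0,0,6.0,0],[-0.0067,-0.0026,0,0,0,6.0,0],[-0.0063,-0.0032,0,0,0,6.0,0]],
  ],
)

```text
time: 10.9
tool_pos: [0.4871, -0.0406, 0.0949]
tool_rot: [-0.001, 0.833, 0.553, -0.001]
contact_force: [0.5, -0.4, 1.2]
gripper_width: -0.003
grasp_force: 0.0
```

play_rows(
  series=[
    [[-0.006,-0.0039,0,0,0,6.0,0],[-0.0055,-0.0045,0,0,0,6.0,0],[-0.005,-0.005,0,0,0,6.0,0],[-0.0045,-0.0055,0,0,0,6.0,0],[-0.0039,-0.006,0,0,0,6.0,0],[-0.0032,-0.0063,0,0,0,6.0,0],[-0.0026,-0.0067,0,0,0,6.0,0],[-0.0018,-0.0069,0,0,0,6.0,0],[-0.0011,-0.007,0,0,0,6.0,0],[-0.0004,-0.0071,0,0,0,6.0,0]],
  ],
)

```text
time: 11.9
tool_pos: [0.4533, -0.0996, 0.0949]
tool_rot: [-0.001, 0.445, 0.895, -0.0]
contact_force: [0.7, 0.6, -0.1]
gripper_width: -0.003
grasp_force: 0.0
```

Run:
```python
from h import *
from plant import manip
f=look(.1145);f=manip.grab_frame("scene");line(f,"scene",.1145)
cv2.imwrite("pics/s5.png",cv2.resize(f["frame"][140:300,150:310],None,fx=3.7,fy=3.7,interpolation=2))
```

```text
t 11.95 R 0.0686 phi -179.2 z 0.0951 F [-0.  -1.   0.3] q [-0.38 -0.22  2.1  -0.    1.26 -1.03]
now line at 55.3 brightness 91.0
scene line at 287.5 brightness 84.0
```

The line is still near 55°, so the finger lost contact after about φ = 60°. I'll feel for the rim from this side to correct the axis.

play_rows(
  series=[
    [[0.001,0,0,0,0,0,0],[0,0,0,0,0,0,0]],
  ],
)

```text
time: 12.2
tool_pos: [0.4549, -0.0991, 0.0952]
tool_rot: [-0.0, 0.447, 0.895, -0.0]
contact_force: [-0.1, 1.0, -0.1]
gripper_width: 0.0
grasp_force: 0.0
```

play_rows(
  series=[
    [[0.001,0,0,0,0,0,0],[0,0,0,0,0,0,0]],
  ],
)

```text
time: 12.4
tool_pos: [0.4557, -0.0991, 0.0951]
tool_rot: [-0.001, 0.446, 0.895, -0.0]
contact_force: [-0.6, -0.3, 1.0]
gripper_width: 0.003
grasp_force: 0.4
```

play_rows(
  series=[
    [[0.001,0,0,0,0,0,0],[0,0,0,0,0,0,0]],
  ],
)

```text
time: 12.6
tool_pos: [0.4563, -0.0992, 0.0949]
tool_rot: [-0.001, 0.446, 0.895, -0.0]
contact_force: [-4.3, -1.1, 1.7]
gripper_width: -0.004
grasp_force: 1.7
```

play_rows(
  series=[
    [[0.001,0,0,0,0,0,0],[0,0,0,0,0,0,0]],
  ],
)

```text
time: 12.8
tool_pos: [0.4567, -0.0993, 0.0948]
tool_rot: [-0.002, 0.446, 0.895, -0.001]
contact_force: [-7.6, -0.2, 2.7]
gripper_width: -0.003
grasp_force: 2.9
```

```bash
sed -i 's/^C=.*/C=np.array([.523,-.0995])/' h.py; python3 -c "
from arc import *
print(arc(.0655,180,270,15,(-.065,0)))"
```

```text
[[-0.0001, -0.0068, 0, 0, 0, 6.0, 0], [0.001, -0.0068, 0, 0, 0, 6.0, 0], [0.0018, -0.0066, 0, 0, 0, 6.0, 0], [0.0025, -0.0064, 0, 0, 0, 6.0, 0], [0.0031, -0.0062, 0, 0, 0, 6.0, 0], [0.0037, -0.0057, 0, 0, 0, 6.0, 0], [0.0043, -0.0053, 0, 0, 0, 6.0, 0], [0.0049, -0.0049, 0, 0, 0, 6.0, 0], [0.0053, -0.0043, 0, 0, 0, 6.0, 0], [0.0057, -0.0037, 0, 0, 0, 6.0, 0]]
[[0.0062, -0.0031, 0, 0, 0, 6.0, 0], [0.0064, -0.0025, 0, 0, 0, 6.0, 0], [0.0066, -0.0018, 0, 0, 0, 6.0, 0], [0.0068, -0.001, 0, 0, 0, 6.0, 0], [0.0068, -0.0004, 0, 0, 0, 6.0, 0]]
[-0.     -0.0655]
```

play_rows(
  series=[
    [[-0.0001,-0.0068,0,0,0,6.0,0],[0.001,-0.0068,0,0,0,6.0,0],[0.0018,-0.0066,0,0,0,6.0,0],[0.0025,-0.0064,0,0,0,6.0,0],[0.0031,-0.0062,0,0,0,6.0,0],[0.0037,-0.0057,0,0,0,6.0,0],[0.0043,-0.0053,0,0,0,6.0,0],[0.0049,-0.0049,0,0,0,6.0,0],[0.0053,-0.0043,0,0,0,6.0,0],[0.0057,-0.0037,0,0,0,6.0,0]],
  ],
)

```text
time: 13.8
tool_pos: [0.4895, -0.157, 0.0951]
tool_rot: [-0.001, -0.063, 0.998, -0.001]
contact_force: [-5.9, -3.5, 1.7]
gripper_width: -0.001
grasp_force: 3.0
```

play_rows(
  series=[
    [[0.0062,-0.0031,0,0,0,6.0,0],[0.0064,-0.0025,0,0,0,6.0,0],[0.0066,-0.0018,0,0,0,6.0,0],[0.0068,-0.001,0,0,0,6.0,0],[0.0068,-0.0004,0,0,0,6.0,0]],
  ],
)

```text
time: 14.3
tool_pos: [0.5232, -0.1661, 0.0955]
tool_rot: [-0.0, -0.32, 0.948, -0.001]
contact_force: [-2.1, -4.7, 0.3]
gripper_width: 0.001
grasp_force: 2.4
```

Run:
```python
from h import *
from plant import manip
f=look(.1142);f=manip.grab_frame("scene");line(f,"scene",.1142)
cv2.imwrite("pics/s6.png",cv2.resize(np.hstack([f["frame"][160:280,170:290]]),None,fx=4.5,fy=4.5,interpolation=2))
```

```text
t 14.35 R 0.0666 phi -89.0 z 0.0956 F [-2.3 -3.4 -0.3] q [-0.44 -0.    1.91 -0.    1.24 -2.66]
now line at 146.3 brightness 179.0
scene line at 144.4 brightness 137.0
```

View pics/s6.png

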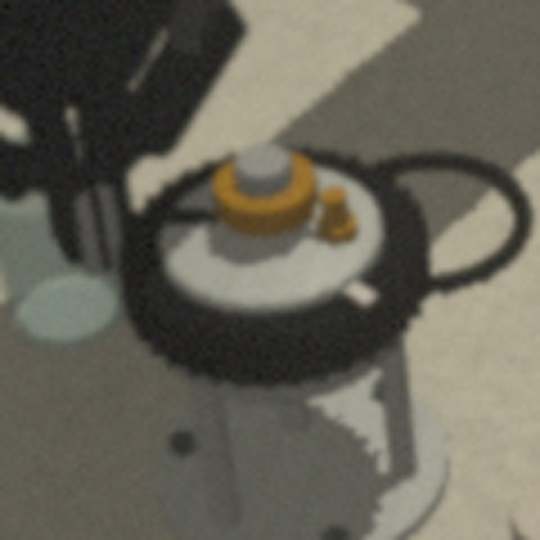

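The white line, at crop (360, 292), now reads about 145° in both cameras, so the ring follows the finger one to one at this depth. Next I back off, rewind the wrist by 180° and start another stroke.

play_rows(
  series=[
    [[0,-0.006,0,0,0,0,0],[0,-0.005,0,0,0,0,0],[0,0,0,0,0,-8.5,0],[0,0,0,0,0,-8.5,0],[0,0,0,0,0,-8.5,0],[0,0,0,0,0,-8.5,0],[0,0,0,0,0,-8.5,0],[0,0,0,0,0,-8.5,0],[0,0,0,0,0,-8.5,0],[0,0,0,0,0,-8.5,0]],
  ],
)

```text
time: 15.4
tool_pos: [0.523, -0.1758, 0.0953]
tool_rot: [0.0, 0.271, 0.963, 0.0]
contact_force: [-0.4, -0.3, -0.5]
gripper_width: -0.002
grasp_force: 0.0
```

play_rows(
  series=[
    [[0,0,0,0,0,-8.5,0],[0,0,0,0,0,-8.5,0],[0,0,0,0,0,-8.5,0],[0,0,0,0,0,-8.5,0],[0,0,0,0,0,-8.5,0],[0,0,0,0,0,-8.5,0],[0,0,0,0,0,-8.5,0],[0,0,0,0,0,-8.5,0],[0,0,0,0,0,-8.5,0],[0,0,0,0,0,-8.5,0]],
  ],
)

```text
time: 16.4
tool_pos: [0.523, -0.1759, 0.0954]
tool_rot: [-0.0, 0.85, 0.527, 0.0]
contact_force: [0.6, -0.6, -0.5]
gripper_width: 0.002
grasp_force: 0.0
```

play_rows(
  series=[
    [[0,0,0,0,0,-8.5,0],[0,0,0,0,0,-8.5,0],[0,0,0,0,0,-8.5,0],[0,0.003,0,0,0,-1.5,0],[0,0.004,0,0,0,0,0],[0,0.004,0,0,0,0,0],[0,0,0,0,0,0,0]],
  ],
)

```text
time: 17.1
tool_pos: [0.5235, -0.166, 0.0958]
tool_rot: [0.002, 0.948, 0.318, 0.0]
contact_force: [0.2, -5.6, -1.0]
gripper_width: -0.002
grasp_force: 2.3
```

```bash
python3 -c "
from h import *
look(.1142)
from arc import *
print(arc(.0655,270,462,32))"
```

```text
t 17.15 R 0.0666 phi -89.6 z 0.0958 F [ 0.4 -5.8 -0.6] q [-0.44 -0.    1.91 -0.    1.24  0.48]
now line at 147.4 brightness 179.0
[[0.0068, 0.0004, 0, 0, 0, 6.0, 0], [0.0068, 0.001, 0, 0, 0, 6.0, 0], [0.0066, 0.0018, 0, 0, 0, 6.0, 0], [0.0064, 0.0025, 0, 0, 0, 6.0, 0], [0.0062, 0.0031, 0, 0, 0, 6.0, 0], [0.0057, 0.0037, 0, 0, 0, 6.0, 0], [0.0053, 0.0043, 0, 0, 0, 6.0, 0], [0.0049, 0.0049, 0, 0, 0, 6.0, 0], [0.0043, 0.0053, 0, 0, 0, 6.0, 0], [0.0037, 0.0057, 0, 0, 0, 6.0, 0]]
[[0.0031, 0.0062, 0, 0, 0, 6.0, 0], [0.0025, 0.0064, 0, 0, 0, 6.0, 0], [0.0018, 0.0066, 0, 0, 0, 6.0, 0], [0.001, 0.0068, 0, 0, 0, 6.0, 0], [0.0004, 0.0068, 0, 0, 0, 6.0, 0], [-0.0004, 0.0068, 0, 0, 0, 6.0, 0], [-0.001, 0.0068, 0, 0, 0, 6.0, 0], [-0.0018, 0.0066, 0, 0, 0, 6.0, 0], [-0.0025, 0.0064, 0, 0, 0, 6.0, 0], [-0.0031, 0.0062, 0, 0, 0, 6.0, 0]]
[[-0.0037, 0.0057, 0, 0, 0, 6.0, 0], [-0.0043, 0.0053, 0, 0, 0, 6.0, 0], [-0.0049, 0.0049, 0, 0, 0, 6.0, 0], [-0.0053, 0.0043, 0, 0, 0, 6.0, 0], [-0.0058, 0.0037, 0, 0, 0, 6.0, 0], [-0.0061, 0.0031, 0, 0, 0, 6.0, 0], [-0.0064, 0.0025, 0, 0, 0, 6.0, 0], [-0.0066, 0.0018, 0, 0, 0, 6.0, 0], [-0.0068, 0.001, 0, 0, 0, 6.0, 0], [-0.0068, 0.0004, 0, 0, 0, 6.0, 0]]
[[-0.0068, -0.0004, 0, 0, 0, 6.0, 0], [-0.0068, -0.001, 0, 0, 0, 6.0, 0]]
[-0.0136  0.0641]
```

play_rows(
  series=[
    [[0.0068,0.0004,0,0,0,6.0,0],[0.0068,0.001,0,0,0,6.0,0],[0.0066,0.0018,0,0,0,6.0,0],[0.0064,0.0025,0,0,0,6.0,0],[0.0062,0.0031,0,0,0,6.0,0],[0.0057,0.0037,0,0,0,6.0,0],[0.0053,0.0043,0,0,0,6.0,0],[0.0049,0.0049,0,0,0,6.0,0],[0.0043,0.0053,0,0,0,6.0,0],[0.0037,0.0057,0,0,0,6.0,0]],
  ],
)

```text
time: 18.15
tool_pos: [0.58, -0.1326, 0.0957]
tool_rot: [0.001, 0.661, 0.751, -0.0]
contact_force: [-1.1, -2.6, 0.8]
gripper_width: 0.003
grasp_force: 1.4
```

play_rows(
  series=[
    [[0.0031,0.0062,0,0,0,6.0,0],[0.0025,0.0064,0,0,0,6.0,0],[0.0018,0.0066,0,0,0,6.0,0],[0.001,0.0068,0,0,0,6.0,0],[0.0004,0.0068,0,0,0,6.0,0],[-0.0004,0.0068,0,0,0,6.0,0],[-0.001,0.0068,0,0,0,6.0,0],[-0.0018,0.0066,0,0,0,6.0,0],[-0.0025,0.0064,0,0,0,6.0,0],[-0.0031,0.0062,0,0,0,6.0,0]],
  ],
)

```text
time: 19.15
tool_pos: [0.5803, -0.0668, 0.0959]
tool_rot: [0.001, 0.197, 0.98, -0.0]
contact_force: [1.4, -2.6, 0.6]
gripper_width: 0.002
grasp_force: 1.1
```

play_rows(
  series=[
    [[-0.0037,0.0057,0,0,0,6.0,0],[-0.0043,0.0053,0,0,0,6.0,0],[-0.0049,0.0049,0,0,0,6.0,0],[-0.0053,0.0043,0,0,0,6.0,0],[-0.0058,0.0037,0,0,0,6.0,0],[-0.0061,0.0031,0,0,0,6.0,0],[-0.0064,0.0025,0,0,0,6.0,0],[-0.0066,0.0018,0,0,0,6.0,0],[-0.0068,0.001,0,0,0,6.0,0],[-0.0068,0.0004,0,0,0,6.0,0]],
  ],
)

```text
time: 20.15
tool_pos: [0.524, -0.0334, 0.0962]
tool_rot: [0.002, -0.32, 0.947, -0.0]
contact_force: [2.8, 1.0, 1.1]
gripper_width: -0.001
grasp_force: 1.3
```

```bash
python3 -c "
from h import *
from plant import manip
look(.1157)
line(manip.grab_frame('scene'),'scene',.1157)"
```

```text
t 20.2 R 0.0662 phi 90.0 z 0.096 F [2.6 1.  1.9] q [-0.21 -0.07  1.97  0.    1.24 -2.43]
now line at 172.0 brightness 44.0
scene line at 328.3 brightness 133.0
```

Both strokes dragged the ring cleanly and it is now at about 327°. Next, rewind and do the φ 90→270 stroke.

play_rows(
  series=[
    [[0,0.006,0,0,0,0,0],[0,0.005,0,0,0,0,0],[0,0,0,0,0,-8.5,0],[0,0,0,0,0,-8.5,0],[0,0,0,0,0,-8.5,0],[0,0,0,0,0,-8.5,0],[0,0,0,0,0,-8.5,0],[0,0,0,0,0,-8.5,0],[0,0,0,0,0,-8.5,0],[0,0,0,0,0,-8.5,0]],
  ],
)

```text
time: 21.25
tool_pos: [0.5228, -0.0224, 0.0948]
tool_rot: [-0.001, 0.27, 0.963, -0.0]
contact_force: [-0.8, 0.2, 0.4]
gripper_width: -0.001
grasp_force: 0.0
```

play_rows(
  series=[
    [[0,0,0,0,0,-8.5,0],[0,0,0,0,0,-8.5,0],[0,0,0,0,0,-8.5,0],[0,0,0,0,0,-8.5,0],[0,0,0,0,0,-8.5,0],[0,0,0,0,0,-8.5,0],[0,0,0,0,0,-8.5,0],[0,0,0,0,0,-8.5,0],[0,0,0,0,0,-8.5,0],[0,0,0,0,0,-8.5,0]],
  ],
)

```text
time: 22.25
tool_pos: [0.5228, -0.0224, 0.0948]
tool_rot: [-0.0, 0.85, 0.527, -0.0]
contact_force: [0.0, 0.1, 0.1]
gripper_width: -0.001
grasp_force: 0.0
```

play_rows(
  series=[
    [[0,0,0,0,0,-8.5,0],[0,0,0,0,0,-8.5,0],[0,0,0,0,0,-8.5,0],[0,-0.0035,0,0,0,-1.5,0],[0,-0.004,0,0,0,0,0],[0,-0.004,0,0,0,0,0],[0,0,0,0,0,0,0]],
  ],
)

```text
time: 22.95
tool_pos: [0.5234, -0.034, 0.0953]
tool_rot: [-0.001, 0.948, 0.318, 0.001]
contact_force: [2.6, 4.2, -1.2]
gripper_width: 0.002
grasp_force: 1.9
```

play_rows(
  series=[
    [[-0.0068,-0.0004,0,0,0,6.0,0],[-0.0068,-0.001,0,0,0,6.0,0],[-0.0066,-0.0018,0,0,0,6.0,0],[-0.0064,-0.0025,0,0,0,6.0,0],[-0.0062,-0.0031,0,0,0,6.0,0],[-0.0057,-0.0037,0,0,0,6.0,0],[-0.0053,-0.0043,0,0,0,6.0,0],[-0.0049,-0.0049,0,0,0,6.0,0],[-0.0043,-0.0053,0,0,0,6.0,0],[-0.0037,-0.0057,0,0,0,6.0,0]],
  ],
)

```text
time: 23.95
tool_pos: [0.4653, -0.0664, 0.0952]
tool_rot: [-0.001, 0.66, 0.751, 0.0]
contact_force: [-1.8, 3.9, 2.3]
gripper_width: -0.001
grasp_force: 2.3
```

play_rows(
  series=[
    [[-0.0031,-0.0062,0,0,0,6.0,0],[-0.0025,-0.0064,0,0,0,6.0,0],[-0.0018,-0.0066,0,0,0,6.0,0],[-0.001,-0.0068,0,0,0,6.0,0],[-0.0004,-0.0068,0,0,0,6.0,0],[0.0004,-0.0068,0,0,0,6.0,0],[0.001,-0.0068,0,0,0,6.0,0],[0.0018,-0.0066,0,0,0,6.0,0],[0.0025,-0.0064,0,0,0,6.0,0],[0.0031,-0.0062,0,0,0,6.0,0]],
  ],
)

```text
time: 24.95
tool_pos: [0.4647, -0.1331, 0.095]
tool_rot: [-0.002, 0.196, 0.981, -0.001]
contact_force: [-4.4, 1.0, 2.7]
gripper_width: -0.003
grasp_force: 2.3
```

play_rows(
  series=[
    [[0.0037,-0.0057,0,0,0,6.0,0],[0.0043,-0.0053,0,0,0,6.0,0],[0.0049,-0.0049,0,0,0,6.0,0],[0.0053,-0.0043,0,0,0,6.0,0],[0.0058,-0.0037,0,0,0,6.0,0],[0.0061,-0.0031,0,0,0,6.0,0],[0.0064,-0.0025,0,0,0,6.0,0],[0.0066,-0.0018,0,0,0,6.0,0],[0.0068,-0.001,0,0,0,6.0,0],[0.0068,-0.0004,0,0,0,6.0,0]],
  ],
)

```text
time: 25.95
tool_pos: [0.5225, -0.1669, 0.0957]
tool_rot: [-0.001, -0.32, 0.947, -0.001]
contact_force: [-2.2, -2.4, 1.8]
gripper_width: 0.001
grasp_force: 1.9
```

```bash
python3 -c "
from h import *
from plant import manip
look(.1172)
line(manip.grab_frame('scene'),'scene',.1172)"
```

```text
t 26.0 R 0.0674 phi -89.6 z 0.0958 F [-1.8 -2.7  1. ] q [-0.44 -0.    1.91 -0.    1.24 -2.67]
now line at 145.0 brightness 180.0
scene line at 143.1 brightness 138.0
```

Total is now about 505°. One more 180° stroke, then a short measured finish.

play_rows(
  series=[
    [[0,-0.006,0,0,0,0,0],[0,-0.005,0,0,0,0,0],[0,0,0,0,0,-8.5,0],[0,0,0,0,0,-8.5,0],[0,0,0,0,0,-8.5,0],[0,0,0,0,0,-8.5,0],[0,0,0,0,0,-8.5,0],[0,0,0,0,0,-8.5,0],[0,0,0,0,0,-8.5,0],[0,0,0,0,0,-8.5,0]],
  ],
)

```text
time: 27.05
tool_pos: [0.5227, -0.1764, 0.0951]
tool_rot: [-0.0, 0.27, 0.963, 0.0]
contact_force: [0.5, -0.4, -0.3]
gripper_width: 0.001
grasp_force: 0.0
```

play_rows(
  series=[
    [[0,0,0,0,0,-8.5,0],[0,0,0,0,0,-8.5,0],[0,0,0,0,0,-8.5,0],[0,0,0,0,0,-8.5,0],[0,0,0,0,0,-8.5,0],[0,0,0,0,0,-8.5,0],[0,0,0,0,0,-8.5,0],[0,0,0,0,0,-8.5,0],[0,0,0,0,0,-8.5,0],[0,0,0,0,0,-8.5,0]],
  ],
)

```text
time: 28.05
tool_pos: [0.5227, -0.1764, 0.0951]
tool_rot: [-0.0, 0.85, 0.527, 0.0]
contact_force: [0.8, 0.2, 1.1]
gripper_width: 0.0
grasp_force: 0.0
```

play_rows(
  series=[
    [[0,0,0,0,0,-8.5,0],[0,0,0,0,0,-8.5,0],[0,0,0,0,0,-8.5,0],[0,0.003,0,0,0,-1.5,0],[0,0.004,0,0,0,0,0],[0,0.004,0,0,0,0,0],[0,0,0,0,0,0,0]],
  ],
)

```text
time: 28.75
tool_pos: [0.5227, -0.1661, 0.0954]
tool_rot: [0.001, 0.948, 0.318, -0.001]
contact_force: [-1.1, -3.4, -0.7]
gripper_width: 0.002
grasp_force: 2.4
```

play_rows(
  series=[
    [[0.0068,0.0004,0,0,0,6.0,0],[0.0068,0.001,0,0,0,6.0,0],[0.0066,0.0018,0,0,0,6.0,0],[0.0064,0.0025,0,0,0,6.0,0],[0.0062,0.0031,0,0,0,6.0,0],[0.0057,0.0037,0,0,0,6.0,0],[0.0053,0.0043,0,0,0,6.0,0],[0.0049,0.0049,0,0,0,6.0,0],[0.0043,0.0053,0,0,0,6.0,0],[0.0037,0.0057,0,0,0,6.0,0]],
  ],
)

```text
time: 29.75
tool_pos: [0.5799, -0.1331, 0.0955]
tool_rot: [0.0, 0.661, 0.751, -0.0]
contact_force: [-0.9, -2.0, 0.3]
gripper_width: 0.004
grasp_force: 1.3
```

play_rows(
  series=[
    [[0.0031,0.0062,0,0,0,6.0,0],[0.0025,0.0064,0,0,0,6.0,0],[0.0018,0.0066,0,0,0,6.0,0],[0.001,0.0068,0,0,0,6.0,0],[0.0004,0.0068,0,0,0,6.0,0],[-0.0004,0.0068,0,0,0,6.0,0],[-0.001,0.0068,0,0,0,6.0,0],[-0.0018,0.0066,0,0,0,6.0,0],[-0.0025,0.0064,0,0,0,6.0,0],[-0.0031,0.0062,0,0,0,6.0,0]],
  ],
)

```text
time: 30.75
tool_pos: [0.5803, -0.0672, 0.0957]
tool_rot: [0.001, 0.197, 0.98, -0.0]
contact_force: [1.3, -2.2, -0.0]
gripper_width: 0.004
grasp_force: 1.1
```

play_rows(
  series=[
    [[-0.0037,0.0057,0,0,0,6.0,0],[-0.0043,0.0053,0,0,0,6.0,0],[-0.0049,0.0049,0,0,0,6.0,0],[-0.0053,0.0043,0,0,0,6.0,0],[-0.0058,0.0037,0,0,0,6.0,0],[-0.0061,0.0031,0,0,0,6.0,0],[-0.0064,0.0025,0,0,0,6.0,0],[-0.0066,0.0018,0,0,0,6.0,0],[-0.0068,0.001,0,0,0,6.0,0],[-0.0068,0.0004,0,0,0,6.0,0]],
  ],
)

```text
time: 31.75
tool_pos: [0.5239, -0.0337, 0.0961]
tool_rot: [0.002, -0.32, 0.947, -0.0]
contact_force: [2.4, 0.7, 0.4]
gripper_width: -0.002
grasp_force: 1.3
```

```bash
python3 -c "
from h import *
from plant import manip
look(.1187)
line(manip.grab_frame('scene'),'scene',.1187)
line(np.load('pics/top0.npz'),'start top')"
```

```text
t 31.8 R 0.0658 phi 90.0 z 0.0959 F [1.6 0.8 1.1] q [-0.21 -0.07  1.97  0.    1.24 -2.43]
now line at 171.5 brightness 44.0
scene line at 328.8 brightness 130.0
start top line at 1.3 brightness 152.0
```

About 33° remain. Go on 24°, then measure.

play_rows(
  series=[
    [[-0.0068,-0.0004,0,0,0,6,0],[-0.0068,-0.001,0,0,0,6,0],[-0.0066,-0.0018,0,0,0,6,0],[-0.0064,-0.0025,0,0,0,6,0],[0,0,0,0,0,0,0]],
  ],
)

```text
time: 32.35
tool_pos: [0.4964, -0.0394, 0.0956]
tool_rot: [0.001, -0.507, 0.862, 0.001]
contact_force: [1.1, 3.0, 1.6]
gripper_width: 0.004
grasp_force: 1.5
```

```bash
python3 -c "
from h import *
from plant import manip
look(.119)
f=manip.grab_frame('scene');line(f,'scene',.119)
cv2.imwrite('pics/s7.png',cv2.resize(f['frame'][160:280,170:290],None,fx=4.5,fy=4.5,interpolation=2))"
```

```text
t 32.4 R 0.0656 phi 113.8 z 0.0955 F [0.6 4.  2.1] q [-0.23 -0.13  2.03  0.    1.25 -2.86]
now line at 224.5 brightness 43.0
scene line at 351.8 brightness 95.0
```

View pics/s7.png

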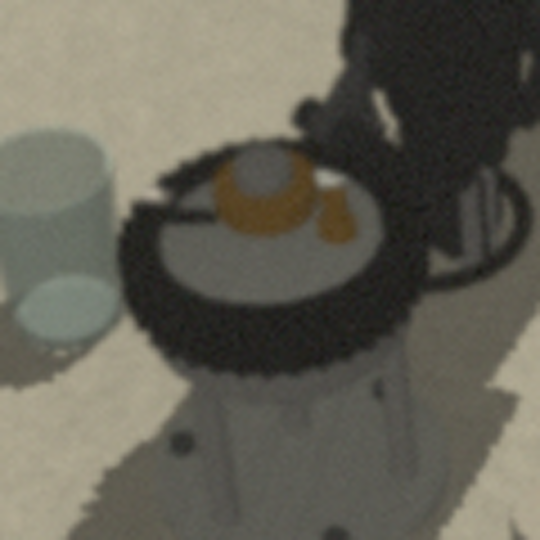

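The white line, at crop (155, 198), is just short of the black line at (180, 214), by roughly 8°. I'll add 5°, back off and clear the view.

play_rows(
  series=[
    [[-0.0025,-0.0013,0,0,0,2.5,0],[-0.0026,-0.0013,0,0,0,2.5,0],[0,0,0,0,0,0,0],[-0.003,0.0055,0,0,0,0,0],[-0.003,0.005,0,0,0,0,0],[0,0.01,0.01,0,0,0,0],[0,0.03,0.03,0,0,-8,0],[0,0.03,0.03,0,0,-8,0],[0,0.04,0.02,0,0,-8,0],[0,0.04,0,0,0,-8,0]],
  ],
)

```text
time: 33.45
tool_pos: [0.4875, 0.119, 0.1903]
tool_rot: [0.004, -0.29, 0.957, -0.001]
contact_force: [0.6, 0.1, 1.0]
gripper_width: 0.003
grasp_force: 0.0
```

play_rows(
  series=[
    [[0,0.04,0,0,0,-8,0],[0,0.03,0,0,0,-8,0],[0,0,0,0,0,0,0]],
  ],
)

```text
time: 33.75
tool_pos: [0.4848, 0.1905, 0.1859]
tool_rot: [0.0, -0.159, 0.987, 0.0]
contact_force: [-0.9, -0.3, -0.0]
gripper_width: -0.0
grasp_force: 0.0
```

```bash
python3 -c "
from h import *
from plant import manip
f=look(.119);line(f,'z113',.113)
g=manip.grab_frame('scene');line(g,'scene',.119)
a=cv2.resize(f['frame'][230:310,355:445],None,fx=4.4,fy=4.4,interpolation=2);b=cv2.resize(g['frame'][170:250,180:270],None,fx=4.4,fy=4.4,interpolation=2)
cv2.imwrite('pics/e1.png',np.hstack([a,b]))"
```

```text
t 33.8 R 0.2909 phi 97.5 z 0.1857 F [-0.6 -0.6 -0.1] q [ 0.23 -0.17  1.9  -0.    1.41 -1.66]
now line at 353.3 brightness 170.0
z113 line at 353.6 brightness 155.0
scene line at 355.9 brightness 123.0
```

View pics/e1.png

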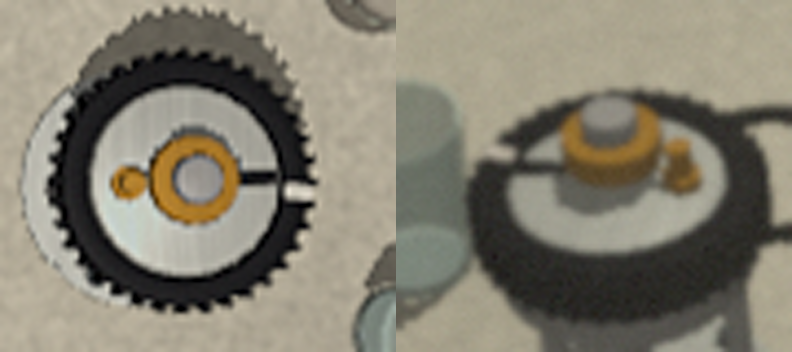

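Seen from above, the white line at left-panel (299, 190) reads 353.3° against 1.3° at the start, so 8° are missing. I'll re-engage at φ = 88°, the same rib phase, and push to 97°.

play_rows(
  series=[
    [[0.0067,-0.0349,0,0,0,2.8,0],[0.0067,-0.0349,0,0,0,2.8,0],[0.0067,-0.0349,0,0,0,2.8,0],[0.0068,-0.0349,0,0,0,2.8,0],[0.0068,-0.0349,0,0,0,2.8,0],[0.0068,-0.0349,0,0,0,2.9,0],[0,0,0,0,0,0,0],[0,0,-0.03,0,0,0,0],[0,0,-0.03,0,0,0,0],[0,0,-0.03,0,0,0,0]],
  ],
)

```text
time: 34.85
tool_pos: [0.5257, -0.0228, 0.0946]
tool_rot: [0.0, -0.301, 0.954, -0.0]
contact_force: [0.2, 0.4, 0.2]
gripper_width: 0.002
grasp_force: 0.0
```

play_rows(
  series=[
    [[0,0,0,0,0,0,0],[0,0,0,0,0,0,0],[-0.0002,-0.005,0,0,0,0,0],[-0.0002,-0.004,0,0,0,0,0],[-0.0001,-0.004,0,0,0,0,0],[0,0,0,0,0,0,0]],
  ],
)

```text
time: 35.45
tool_pos: [0.526, -0.035, 0.0964]
tool_rot: [0.001, -0.301, 0.954, 0.001]
contact_force: [-1.1, 3.5, 2.4]
gripper_width: -0.002
grasp_force: 1.9
```

```bash
python3 -c "
from h import *
from plant import manip
f=look(.119)
g=manip.grab_frame('scene');line(g,'scene',.119)"
```

```text
t 35.5 R 0.0646 phi 87.4 z 0.0963 F [-0.6  2.9  2.4] q [-0.21 -0.06  1.96  0.    1.24 -2.39]
now line at 168.5 brightness 45.0
scene line at 355.8 brightness 124.0
```

Line unchanged at 355.8° in the scene camera. Now push 9° and retreat.

play_rows(
  series=[
    [[-0.0026,0,0,0,0,2.2,0],[-0.0026,-0.0001,0,0,0,2.3,0],[-0.0026,-0.0001,0,0,0,2.2,0],[-0.0025,-0.0002,0,0,0,2.3,0],[0,0,0,0,0,0,0],[-0.0008,0.006,0,0,0,0,0],[-0.0008,0.006,0,0,0,0,0],[0,0.01,0.01,0,0,0,0],[0,0.03,0.03,0,0,-8,0],[0,0.03,0.03,0,0,-8,0]],
  ],
)

```text
time: 36.55
tool_pos: [0.5125, 0.0472, 0.1654]
tool_rot: [-0.001, -0.239, 0.971, 0.0]
contact_force: [1.1, -0.1, -0.3]
gripper_width: 0.003
grasp_force: 0.0
```

play_rows(
  series=[
    [[0,0.04,0.02,0,0,-4,0],[0,0.04,0,0,0,-4,0],[0,0.04,0,0,0,0,0],[0,0.03,0,0,0,0,0],[0,0,0,0,0,0,0]],
  ],
)

```text
time: 37.05
tool_pos: [0.5127, 0.1998, 0.1855]
tool_rot: [0.0, -0.177, 0.984, 0.0]
contact_force: [0.2, -1.0, 0.7]
gripper_width: -0.001
grasp_force: 0.0
```

```bash
python3 -c "
from h import *
from plant import manip
f=look(.119)
g=manip.grab_frame('scene');line(g,'scene',.119)
a=cv2.resize(f['frame'][230:310,355:445],None,fx=4.4,fy=4.4,interpolation=2);b=cv2.resize(g['frame'][170:250,180:270],None,fx=4.4,fy=4.4,interpolation=2)
o=np.load('pics/top0.npz')['frame']
d=cv2.absdiff(o,f['frame']).max(2)
for n,u,v in[('petri',376,193),('vial',331,239),('buffer',450,221),('beaker',452,305),('gasket',383,346),('forceps',320,310)]:
  r=25;T=cv2.minMaxLoc(cv2.matchTemplate(f['frame'][v-r-5:v+r+5,u-r-5:u+r+5],o[v-r:v+r,u-r:u+r],cv2.TM_CCOEFF_NORMED));print(n,T[1],T[3])
cv2.imwrite('pics/e2.png',np.hstack([a,b]))"
```

```text
t 37.1 R 0.2978 phi 92.0 z 0.1854 F [-0.1  0.4  0.4] q [ 0.23 -0.09  1.84 -0.    1.4  -1.69]
now line at 1.1 brightness 181.0
scene line at 3.1 brightness 123.0
petri 0.9907737374305725 (5, 5)
vial 0.41232600808143616 (5, 5)
buffer 0.9994344115257263 (5, 5)
beaker 0.9991443753242493 (5, 5)
gasket 0.9969090819358826 (5, 5)
forceps 0.12254908680915833 (5, 5)
```

```bash
python3 -c "
from plant import manip
print(manip.job_done())"
```

```text
the job is handed in; nothing more can be done
None
```

The job is handed in: I pressed the relief button to its stop, held it for over 2.5 s and let it up, then loosened the ring by two full turns, with the white line at 1.1° against 1.3° at the start. The run took about 37 s of the 61 s. The dish, bottle, beaker and gasket match their starting picture, but I couldn't confirm the vial and forceps because the arm or its shadow hid them in the last view.

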